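# Open the spring-loaded safety cap of a test cell

### The arm

A 6-joint arm with a two-finger parallel gripper is mounted at the origin on the work surface. World frame = base frame: x ahead of the robot, y to its left, z up, the work surface at z = 0. Lengths are in m, angles in rad, forces in N, time in s.
With the tool pointing down it reaches from about 0.4 to 0.825 m from the base axis. Payload 7 kg.
Tool frame: the origin (TCP) lies at the centre of the arm's flange, where the gripper is bolted on; the fingertips stand 178 mm ahead of it and the grasp point (between the pads) lies 159 mm ahead of it (arm.tip_reach is the distance from the TCP to the fingertips, in m); z points along the fingers, y is the direction in which the jaws open and shut (so a half turn about z gives the same grasp; the last joint's range is limited). The gripper opens to 88 mm and grips with 3 to 60 N. Pads are 19 mm wide; open, the fingers measure 130 mm over their backs; the gripper's body (78 mm by 193 mm) begins 47 mm behind the grasp point.
Start: joints at [-0.868, 0.359, 0.012, 0, -1.224, -0.288], TCP at [0.272, -0.618, 0.405] pointing down, gripper open.
Joint ranges: [-3.07, 3.07], [-1.43, 2.12], [-1.02, 1.25], [-3.03, 1.67], [-3.05, -0], [-3.03, 3.03]. Speed limits (rad/s): [2.39, 2.39, 3.01, 3.14, 3.14, 3.14].

### API

Orientations are given as [roll, pitch, yaw] about the fixed x, y, z axes, in that order (R = Rz(yaw) Ry(pitch) Rx(roll)).
In Python, from station import arm gives the robot as it stands.
- The arm moves only by the shell command python3 -m inch 'ROWS' [OPENING] [FORCE]. ROWS is JSON, a list that holds one entry, the list of rows, each a list of 6 numbers: the shift along the world's x, y, z in units of 200 mm (1.0 is 200 mm), then the turn, a rotation vector about the world's x, y, z in units of 180 degrees (1.0 is 180 degrees). A call has 1 to 8 rows; each row is the pose to reach, as a shift and turn from the pose commanded when the call began, turning the shorter way round; what a row does not reach only later rows make up. A row lasts 1/8 s, in which the tool goes at most 62.5 mm and 10.7 degrees, less where a joint would pass 70% of its speed; a pose out of reach is approached as far as the arm can. A call with a number of a shift or a turn outside -1 to 1 is refused whole. A call with a gripper value outside its range is refused whole. OPENING is the finger opening in mm, from 0 to 87.6, set as the call begins (- or left out, the last holds). The fingers move at their own pace and stop on an object; FORCE is the grip in N (left out, the last holds). Time passes only in rows, so rows that repeat a pose let the fingers close. It gives the time, the measured TCP pose, the force and the opening at its end, in the units of the state.
- arm.get_state(): the state, without advancing time (a new reading comes with each control period).
- arm.grab_frame(name): name is "scene" or "top" or "wrist"; returns the picture (420x560x3 uint8, blue, green, red); there is no depth.
- arm.camera_params(name): a dict with "vertical_fov" (degrees; the focal length in pixels is half the picture's height over the tangent of half this angle, whatever the lens; pixels are square), "cx", "cy" (the principal point, pixels), "pose" (4x4, takes a point from camera to world coordinates). Camera axes: x right, y down, z forward; pixel columns grow to the right and rows downward; lengths in m; the calibration is good to about 2 mm. A picture is of the moment at which its call begins: read the wrist's pose just before it. camera_params takes no time and is no camera call; for the wrist camera it gives the pose at the moment of the call.
- arm.job_done(): hands the job in, once; it reports no verdict.
Trained networks look in the newest picture that a camera, given by its name, has taken for a name from the list of things; names that differ only in an ending like _2 or _b are one class to them, and where a whole thing is asked for, a point or a joint stands for the part that bears it (a point fixed in the world has none). Each returns a list of dicts, best first, with "score" (0 to 1); they miss things now and then, are a little off and sometimes report something else, mostly with a low value. They report only what shows in the picture. A call takes as long as a camera call. They do not tell look-alikes from the thing itself.
- arm.search_frame(target, camera): "box" ([left, top, right, bottom] in pixels, round what is visible of it).
- arm.regions_of(target, camera): "region" (420x560 bool, what is visible of it) and "box" ([left, top, right, bottom] in pixels, round what is visible of it).
The state is a dict: "t": time; "q": joint angles; "qd": joint speeds; "joint_efforts": joint torques, N m; "eef_pos": TCP position; "ee_rot": TCP orientation; "force": force on the tool from outside, world axes, zero at the start; "moment": the same for the moment, N m; "width": finger opening in m.
Only numpy, scipy, OpenCV 4.12 (cv2) and the standard library are available. Lean on these libraries where they do the work, as an engineer would, in place of code of your own. Each camera call takes 0.05 s, during which the arm holds its last target.

### The job

Open the test cell: press its spring-loaded cap down until you feel it bottom, without forcing it, turn it counterclockwise (seen from above) until its lugs stand under the slots, and lift it off. Set the cap down gently, upright with the grip bar on top, in the middle of the empty tray, and let go. Leave the springs, the nut and the screwdriver where they are.

Things in the scene. Friction and masses are not known exactly. Their poses are not given: they have to be found in the camera images.
- cell: Test cell fixed to the bench: dark steel plate 120 x 120 x 12 mm carrying a round aluminium chamber 94 mm across, its flat top 90 mm above the bench. Four studs in the corners reach 34 mm. Origin: centre of the plate's underside, on the chamber's axis, z up. Over 40 N between cap and cell, in pressing, turning or sideways, breaks the latch.
- chamber_top (a point): Centre of the chamber's top face, on its axis. The top is 13 mm thick, with a 52 mm round hole for the cap's neck and two release slots. Pressing is against a spring: 5 N at first plus 0.4 N per mm, never over 12 N; more means the cap is on its ledge. Press travel varies and cannot be seen: teeth are cleared 3 to 15 mm down, the ledge (hard rubber, 50 N/mm) always 2 mm farther (5 to 17 mm).
- pocket (a point): Where a locked lug lies, on the underside of the top, 31 mm out along the cell's x axis (the other lug is opposite). Locked, the lugs are along the cell's x within 3 degrees, each between two downward teeth that block turning until the cap is pressed past them. Pressed clear, it turns counterclockwise to the slots; clockwise it only meets a stop.
- slot (a point): One release slot (the other is opposite): radial, 18 mm wide, reaching 41 mm from the axis, at 65 degrees counterclockwise from the cell's x axis; point on the top face 36 mm out. Lugs pass within 4 degrees of its middle; a hard end stop is 4 degrees past the middle. Let up there, the spring lifts the cap 4 mm above its locked height; it then lifts straight out.
- cap: Loose cap, 0.16 to 0.26 kg, 78 mm tall. Origin: centre of its flat underside, z up. Steel neck 48 mm across, with two opposite lugs at its foot (12 mm wide, 6 mm tall, tips 36 mm out along the cap's x); black disc 60 mm across at 38 to 44 mm; black grip bar at 44 to 78 mm, 56 mm long along x (as the lugs), 24 mm thick along y. Locked, the origin is 71 mm above the bench.
- grip (a point): Point on the cap's axis inside the grip bar, 64 mm above the cap's underside (20 mm above the disc's top, 14 mm below the bar's top); axes as the cap's.
- tray: Empty open grey plastic tray, 130 x 130 mm, 25 mm tall, walls and floor 4 mm thick (inside 122 x 122 mm), fixed; it stands to the left or the right of the cell. Origin: centre of its underside.
- tray_in (a point): Centre of the tray's inner floor.
- plate: Bystander: dark square steel plate 120 x 120 x 10 mm, fixed, on the other side of the cell; springs and nut stand on it. Origin: centre of its underside.
- spring1: Bystander: loose blue coil spring standing on the plate, 23 mm across, 44 mm tall. Origin: centre of its underside.
- spring2: Bystander: a second such spring on the plate. Origin: centre of its underside.
- nut: Bystander: loose flanged steel nut on the plate, 26 mm across, 12 mm tall. Origin: centre of its underside.
- screwdriver: Bystander: screwdriver, 170 mm long, lying across the bench on the far side of the cell. Origin: its underside near the middle; its own x runs from handle to tip.
Mind the look-alikes: they are no part of the job. Several things have the shape of the tray; the one meant has the colours described above.

How it is judged:
By the outcome, as a careful person would: the job done as asked, in the order asked, and still so for the second after the job is handed in, with the robot touching nothing.
It also fails if it takes over 51 s, if anything falls off the work surface, if the arm or the gripper's body presses on something with over 40 N, if the wrist force passes 120 N, or if a joint passes its speed limit or range.

## Working session

There is one attempt and no reset: what is moved stays moved. The work goes in short steps, Python scripts to look and compute and a shell command to move; the robot and the scene stay as the last step left them, time stands still between calls to the robot, and variables do not carry over. Pictures are saved under pics/ and viewed, and the job is handed in when it is done.

```bash
ls; mkdir -p pics
python3 - <<'E'
from station import arm
import cv2
print(arm.get_state())
for n in ("scene","top","wrist"):
    cv2.imwrite(f"pics/{n}0.png",arm.grab_frame(n)); p=arm.camera_params(n); print(n,p)
E
```

```text
pics
{'t': 0.0, 'q': array([-8.67882292e-01,  3.59393456e-01,  1.10376189e-02, -3.80450664e-04,
       -1.22411528e+00, -2.88098224e-01]), 'qd': array([-9.80188569e-04,  5.14099197e-04, -1.88470109e-05,  1.78416320e-03,
       -3.99827684e-04, -2.42183239e-04]), 'joint_efforts': array([-2.67394062e-04, -5.82719278e+01,  2.93058783e+01,  6.99735135e+00,
        6.84848113e-03, -1.91575682e-04]), 'eef_pos': array([ 0.27195525, -0.61756323,  0.40370349]), 'ee_rot': array([ 3.13988527e+00, -1.33001283e-04, -2.72690630e+00]), 'force': array([-0.03864286, -0.52867911,  0.22895848]), 'moment': array([-0.02832498,  0.00454302,  0.02266705]), 'width': 0.08725094173888845}
scene {'vertical_fov': 52.483861414737035, 'cx': 282.3823949178626, 'cy': 212.92942368376785, 'pose': array([[-0.6036146 ,  0.60891257, -0.51465998,  0.95050112],
       [ 0.79726635,  0.45778371, -0.39344687,  0.32668139],
       [-0.0039718 , -0.64781136, -0.76179043,  0.76988389],
       [ 0.        ,  0.        ,  0.        ,  1.        ]])}
top {'vertical_fov': 46.40451544501377, 'cx': 280.9307281549911, 'cy': 207.85050945302214, 'pose': array([[-0.00758563, -0.99288758,  0.11881378,  0.38328461],
       [-0.99979521,  0.00975984,  0.01772816, -0.00490294],
       [-0.01876168, -0.11865497, -0.99275828,  1.27091389],
       [ 0.        ,  0.        ,  0.        ,  1.        ]])}
wrist {'vertical_fov': 63.50266869361884, 'cx': 279.9303680151591, 'cy': 217.2690237390486, 'pose': array([[-0.40371673,  0.87412914,  0.27002047,  0.19880661],
       [ 0.91488219,  0.3851386 ,  0.1210737 , -0.64963541],
       [ 0.00183875,  0.2959164 , -0.95521207,  0.38453789],
       [ 0.        ,  0.        ,  0.        ,  1.        ]])}
```

View pics/scene0.png

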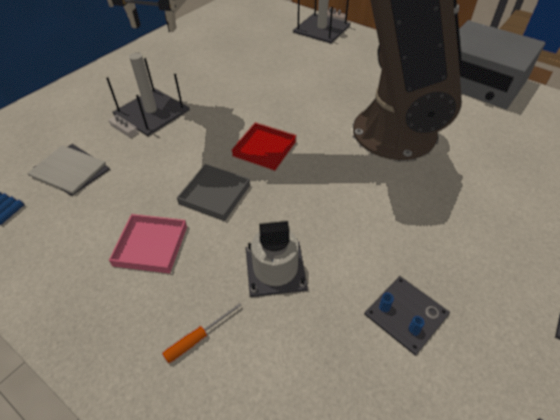

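View pics/top0.png

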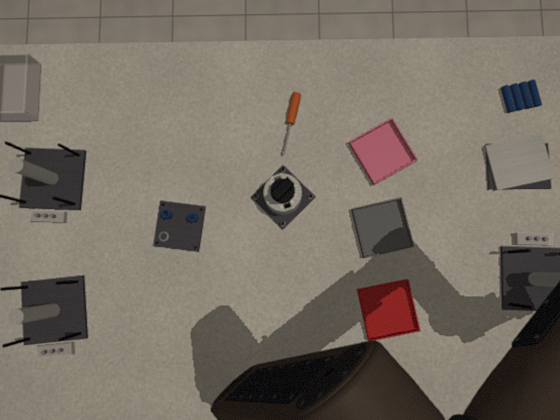

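View pics/wrist0.png

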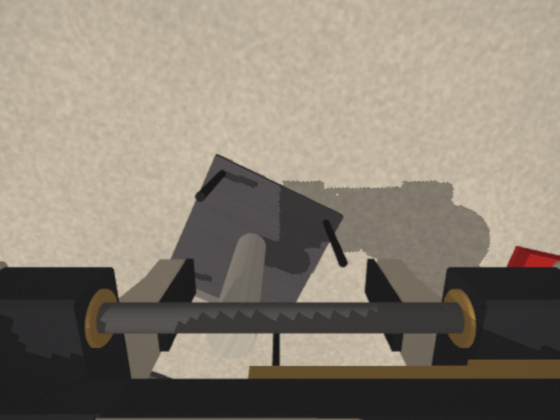

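The top view shows the cell at about (283,196) with the plate turned about 45°. The grey tray is at (381,227), between the pink and red look-alikes, and the bystander plate is at (180,226). Next I'll measure these positions.

```bash
cat > h.py <<'E'
from station import arm
import numpy as np, cv2
def K(p):
    f=210/np.tan(np.radians(p['vertical_fov']/2)); return f,p['cx'],p['cy']
def ray(p,u,v,z):
    f,cx,cy=K(p);T=p['pose'];d=T[:3,:3]@np.array([(u-cx)/f,(v-cy)/f,1]);o=T[:3,3]
    return (o+d*(z-o[2])/d[2])
def proj(p,P):
    f,cx,cy=K(p);T=p['pose'];c=T[:3,:3].T@(np.array(P)-T[:3,3]);return np.array([cx+f*c[0]/c[2],cy+f*c[1]/c[2]])
E
python3 - <<'E'
from h import *
np.set_printoptions(precision=4,suppress=True)
img=arm.grab_frame("top");p=arm.camera_params("top")
zs={'cell':0.012,'cap':0.149,'tray':0.025,'plate':0.01}
for n in ('cell','cap','tray','plate'):
    for r in arm.regions_of(n,"top"):
        m=r['region'].astype(np.uint8)
        if m.sum()<20: continue
        c=max(cv2.findContours(m,cv2.RETR_EXTERNAL,cv2.CHAIN_APPROX_NONE)[0],key=len)
        rc=cv2.minAreaRect(c); b=cv2.boxPoints(rc)
        w=np.array([ray(p,*q,zs[n]) for q in b])
        print(n,round(r['score'],2),r['box'],'px',rc[0],'ctr',w.mean(0)[:2],'sides',np.linalg.norm(w[1]-w[0]),np.linalg.norm(w[2]-w[1]),'ang',np.degrees(np.arctan2(*(w[1]-w[0])[[1,0]])))
c=img[140:250,230:340];cv2.imwrite("pics/topcell.png",cv2.resize(c,None,fx=5,fy=5,interpolation=cv2.INTER_CUBIC))
s=arm.grab_frame("scene")[200:310,220:330];cv2.imwrite("pics/scell.png",cv2.resize(s,None,fx=5,fy=5,interpolation=cv2.INTER_CUBIC))
E
```

```text
cell 0.68 [248.7, 165.1, 312.6, 227.3] px (282.2500305175781, 196.25001525878906) ctr [0.5646 0.014 ] sides 0.11847041269178757 0.12045238446353691 ang -45.04664100928419
cell 0.46 [281.9, 90.4, 301.7, 151.6] px (288.9706115722656, 121.61764526367188) ctr [ 0.7639 -0.0056] sides 0.16917048719421926 0.027837838776813836 ang -14.147544501747465
cap 0.79 [267.4, 179.1, 293.5, 201.0] px (281.7500305175781, 189.75001525878906) ctr [0.5599 0.0129] sides 0.05938410775942831 0.054559562062896604 ang -45.10028877751576
tray 0.92 [350.3, 198.3, 412.1, 257.3] px (381.89508056640625, 227.0540771484375) ctr [ 0.4812 -0.2387] sides 0.13635379345673418 0.13134795455849516 ang -77.24404092969368
tray 0.66 [355.3, 279.3, 421.0, 338.7] px (387.7494201660156, 309.68438720703125) ctr [ 0.2749 -0.2466] sides 0.13476581260333087 0.1347649443007823 ang -78.65528714691285
tray 0.59 [345.7, 115.9, 417.1, 184.5] px (382.3445739746094, 150.59066772460938) ctr [ 0.6795 -0.2462] sides 0.14141526127731102 0.1347771217005077 ang -59.97571155250806
tray 0.35 [252.2, 163.5, 313.4, 228.9] px (282.0000305175781, 196.50001525878906) ctr [0.5621 0.0144] sides 0.11906675190303687 0.119208549590241 ang -45.04664100928418
plate 0.78 [154.4, 200.7, 204.4, 250.8] px (178.8570556640625, 225.58993530273438) ctr [0.4908 0.2826] sides 0.12253441473433153 0.12328040974906719 ang -7.157535945877892
```

View pics/topcell.png

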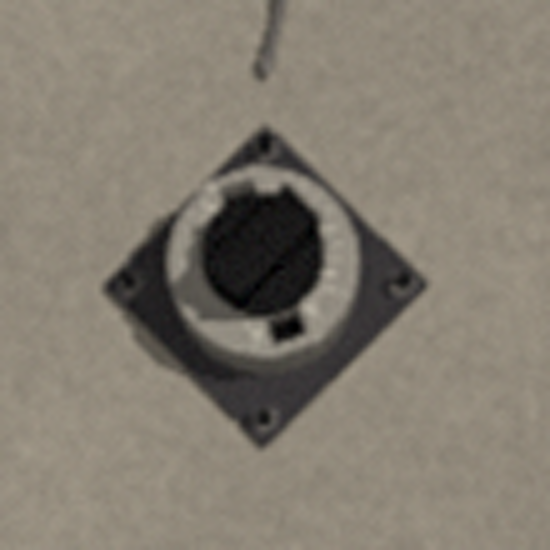

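View pics/scell.png

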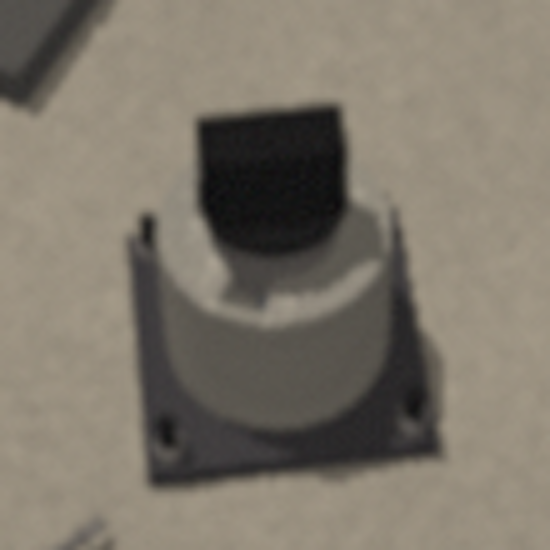

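```bash
python3 -m inch '[[[0.0,0.05,0.25,0,0,0.03],[0.15,0.3,0.3,0,0,0.08],[0.3,0.6,0.3,0,0,0.13],[0.45,1.0,0.3,0,0,0.19],[0.45,1.0,0.3,0,0,0.2],[0.45,1.0,0.3,0,0,0.2]]]'
```

```text
t: 1.2
eef_pos: [0.3626, -0.416, 0.4655]
ee_rot: [-3.14, 0.0, -2.095]
force: [0.5, 0.5, -0.9]
width: 0.0877
```

```bash
python3 -m inch '[[[0.12,0.3,0,0,0,0.05],[0.25,0.6,0,0,0,0.1],[0.4,0.9,0,0,0,0.15],[0.5,1.0,0,0,0,0.2],[0.5,1.0,0,0,0,0.22],[0.5,1.0,0,0,0,0.22]]]' && python3 -m inch '[[[0.12,0.3,0,0,0,0.05],[0.25,0.6,0,0,0,0.1],[0.4,0.9,0,0,0,0.15],[0.5,1.0,-0.2,0,0,0.197],[0.5,1.12,-0.2,0,0,0.197],[0.5,1.0,-0.2,0,0,0.197],[0.5,1.0,-0.2,0,0,0.197]]]'
```

```text
t: 1.95
eef_pos: [0.4623, -0.2179, 0.4645]
ee_rot: [3.141, -0.0, -1.408]
force: [-0.1, 0.0, 0.2]
width: 0.0878refused, shift out of range in row 5
```

```bash
python3 -m inch '[[[0.12,0.3,0,0,0,0.05],[0.25,0.6,0,0,0,0.1],[0.4,0.9,0,0,0,0.15],[0.5,1.0,-0.2,0,0,0.198],[0.5,1.0,-0.2,0,0,0.198],[0.5,1.0,-0.2,0,0,0.198]]]' && python3 -m inch '[[[0,0.15,0,0,0,0],[0,0.15,0,0,0,0],[0,0.15,0,0,0,0]]]'
python3 - <<'E'
from h import *
np.set_printoptions(precision=4,suppress=True)
s=arm.get_state();p=arm.camera_params("wrist");img=arm.grab_frame("wrist")
cv2.imwrite("pics/w1.png",img)
print(s['q'],s['eef_pos'],s['ee_rot'],s['force']);np.save('w1.npy',dict(p=p,s=s),allow_pickle=True)
for n in('cell','cap'):
  for r in arm.regions_of(n,"wrist"): print(n,r['score'],r['box']);
E
```

```text
t: 2.7
eef_pos: [0.5621, -0.0186, 0.4249]
ee_rot: [3.141, -0.0, -0.788]
force: [0.1, 0.5, 1.0]
width: 0.0879
t: 3.08
eef_pos: [0.5618, 0.0112, 0.4258]
ee_rot: [-3.14, -0.001, -0.787]
force: [0.9, -0.6, 1.0]
width: 0.0878
[ 0.3683  0.1592 -0.2097  0.0004 -1.2003  0.4154] [0.5618 0.0112 0.4258] [-3.1402 -0.001  -0.787 ] [ 0.9374 -0.6035  0.9809]
cell 0.8 [223.9, 130.8, 332.5, 242.1]
cell 0.21 [167.1, 370.6, 181.8, 379.0]
cap 0.96 [244.1, 170.8, 307.9, 252.7]
```

View pics/w1.png

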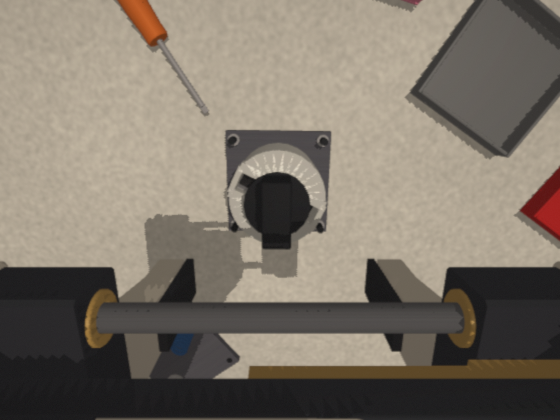

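Run:
```python
from h import *
img=cv2.imread('pics/w1.png');c=img[115:265,205:355]
cv2.imwrite('pics/w1z.png',cv2.resize(c,None,fx=4,fy=4,interpolation=cv2.INTER_CUBIC))
```

```text
(no output)
```

View pics/w1z.png

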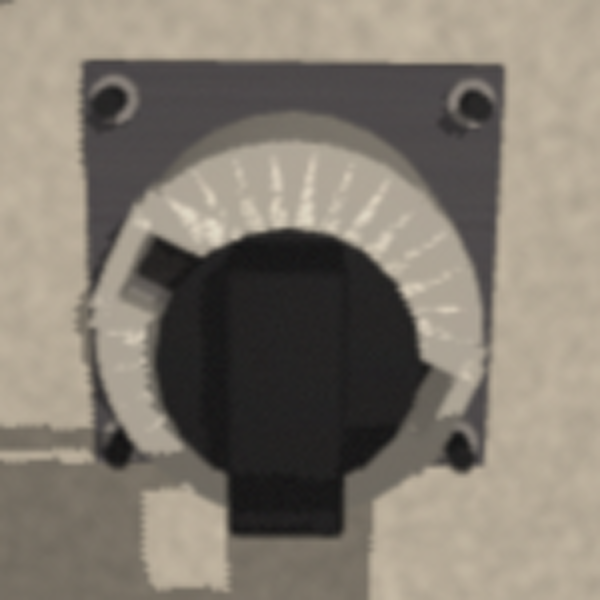

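Run:
```python
from h import *
np.set_printoptions(precision=4,suppress=True)
p=np.load('w1.npy',allow_pickle=True).item()['p']
for nm,z,L in(('plate',.012,[(83,61),(503,65),(483,465),(100,462)]),('bar',.149,[(229,270),(345,270),(342,535),(230,535)])):
    w=np.array([ray(p,205-.375+x/4,115-.375+y/4,z)[:2] for x,y in L])
    print(nm,w.mean(0),[np.linalg.norm(w[i]-w[(i+1)%4]) for i in range(4)],[np.degrees(np.arctan2(*(w[i]-w[(i+1)%4])[::-1])) for i in range(4)])
pt=arm.camera_params('top')
L=[(267,127),(427,285),(262,448),(103,290)]
w=np.array([ray(pt,230-.4+x/5,140-.4+y/5,.012)[:2] for x,y in L]);print('top',w.mean(0),w)
```

```text
plate [0.5654 0.013 ] [np.float64(0.11838011151131864), np.float64(0.11945259962651338), np.float64(0.1178830687105438), np.float64(0.11965438771114745)] [np.float64(44.435101672816174), np.float64(-45.48720516969336), np.float64(-135.46765055264999), np.float64(134.7507526243648)]
bar [0.5656 0.0127] [np.float64(0.02231105910142223), np.float64(0.05487587238772869), np.float64(0.02287523870042103), np.float64(0.05489216144973532)] [np.float64(44.98576504060514), np.float64(-45.1381365619052), np.float64(-134.98375267543133), np.float64(134.2730014009407)]
top [0.5623 0.0132] [[ 0.6468  0.0113]
 [ 0.5625 -0.071 ]
 [ 0.4786  0.0152]
 [ 0.5616  0.0972]]
```

```bash
python3 -m inch '[[[0.013,0.009,-0.25,0,0,0],[0.013,0.009,-0.45,0,0,0.001],[0.013,0.009,-0.48,0,0,0.001],[0.013,0.009,-0.48,0,0,0.001]]]'
python3 - <<'E'
from h import *
np.set_printoptions(precision=4,suppress=True)
s=arm.get_state();p=arm.camera_params("wrist");img=arm.grab_frame("wrist")
cv2.imwrite("pics/w2.png",img)
print(s['t'],s['eef_pos'],s['ee_rot'],s['force']);np.save('w2.npy',dict(p=p,s=s),allow_pickle=True)
E
```

```text
t: 3.72
eef_pos: [0.5651, 0.0139, 0.3296]
ee_rot: [-3.141, -0.001, -0.782]
force: [0.3, 0.4, -0.1]
width: 0.0879
3.725 [0.5651 0.0139 0.3296] [-3.1414 -0.0007 -0.7823] [ 0.3461  0.4174 -0.0887]
```

View pics/w2.png

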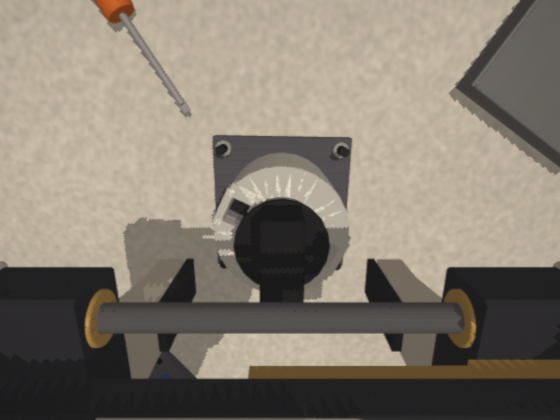

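Run:
```python
from h import *
img=cv2.imread('pics/w2.png');c=img[125:310,195:375]
c=cv2.convertScaleAbs(c,alpha=1.6,beta=15)
cv2.imwrite('pics/w2z.png',cv2.resize(c,None,fx=3.2,fy=3.2,interpolation=cv2.INTER_CUBIC))
```

```text
(no output)
```

View pics/w2z.png

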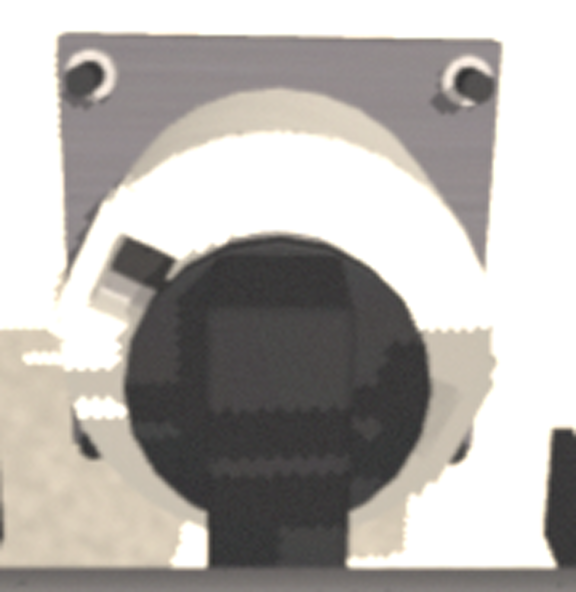

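Run:
```python
from h import *
np.set_printoptions(precision=4,suppress=True)
d=np.load('w2.npy',allow_pickle=True).item();p=d['p']
f=lambda x,y,z:ray(p,195-.35+x/3.2,125-.35+y/3.2,z)[:2]
for a,b,z,o in(((207,308),(353,306),.149,.028),((60,35),(500,41),.012,.06)):
    A,B=f(*a,z),f(*b,z);t=(A-B)/np.linalg.norm(A-B);n=np.array([-t[1],t[0]]);
    if n@np.array([-1,1])<0:n=-n
    print((A+B)/2+o*n,np.linalg.norm(A-B),np.degrees(np.arctan2(*n[::-1])))
th=f(278,237,.115);n=np.array([-.707,.707]);print('disc far',th+.03*n)
l,r=f(127,380,.115),f(430,380,.115);print('disc lr',(l+r)/2,np.linalg.norm(l-r))
# where do grasp line project & pads
s=d['s'];print(proj(p,s['eef_pos']-[0,0,.178]))
```

```text
[0.5648 0.0126] 0.0227541557120259 136.07341425947718
[0.5651 0.0131] 0.11782287569148944 134.4697125881393
disc far [0.5659 0.0126]
disc lr [0.5669 0.0113] 0.058390544116399316
[280.7922 274.9698]
```

```bash
python3 -m inch '[[[0,-0.005,-0.1,0,0,0],[0,-0.005,-0.15,0,0,-0.001],[0,-0.005,-0.163,0,0,-0.001],[0,-0.005,-0.163,0,0,-0.001]]]' && python3 -m inch '[[[0,0,0,0,0,0],[0,0,0,0,0,0],[0,0,0,0,0,0],[0,0,0,0,0,0]]]' 20 8; python3 -m inch '[[[0,0,0,0,0,0],[0,0,0,0,0,0],[0,0,0,0,0,0],[0,0,0,0,0,0]]]' 20 8
```

```text
t: 4.28
eef_pos: [0.5649, 0.0131, 0.2967]
ee_rot: [-3.141, -0.001, -0.785]
force: [-0.2, 0.5, 0.2]
width: 0.0876
t: 4.78
eef_pos: [0.5646, 0.013, 0.2961]
ee_rot: [-3.142, -0.0, -0.785]
force: [-0.0, 0.3, -0.5]
width: 0.0535
t: 5.28
eef_pos: [0.5646, 0.0131, 0.2961]
ee_rot: [-3.141, -0.0, -0.785]
force: [0.2, 1.3, -0.3]
width: 0.0236
```

```bash
python3 -m inch '[[[0,0,0,0,0,0],[0,0,0,0,0,0],[0,0,0,0,0,0]]]' 0 20;python3 -m inch '[[[0,0,0,0,0,0],[0,0,0,0,0,0],[0,0,0,0,0,0]]]' 0 50; python3 -c "
from station import arm;s=arm.get_state();print(s['force'],s['moment'],s['eef_pos'],s['width'])"
```

```text
t: 5.65
eef_pos: [0.5646, 0.0131, 0.2961]
ee_rot: [-3.141, -0.0, -0.785]
force: [0.3, 0.4, -0.5]
width: 0.0237
t: 6.02
eef_pos: [0.5646, 0.0131, 0.296]
ee_rot: [-3.142, -0.0, -0.785]
force: [0.3, 1.2, -0.3]
width: 0.0239
[ 0.34398566  1.22270312 -0.29362246] [ 0.20705022 -0.08289904 -0.00263729] [0.56462971 0.01307829 0.29604133] 0.02387660920778308
```

```bash
cat > st.py <<'E'
from station import arm
import numpy as np
np.set_printoptions(precision=4,suppress=True)
s=arm.get_state();print(s['t'],'F',s['force'],'M',s['moment'],'P',s['eef_pos'],'R',s['ee_rot'],'w',s['width'])
E
python3 -m inch '[[[0,0,-0.005,0,0,0],[0,0,-0.01,0,0,0],[0,0,-0.015,0,0,0],[0,0,-0.02,0,0,0],[0,0,-0.02,0,0,0]]]'; python3 st.py
```

```text
t: 6.65
eef_pos: [0.5647, 0.0131, 0.2921]
ee_rot: [-3.141, -0.0, -0.785]
force: [-0.3, 0.8, 4.7]
width: 0.0239
6.65 F [-0.2989  0.7882  4.6952] M [ 0.34    0.4493 -0.0434] P [0.5647 0.0131 0.2921] R [-3.1415 -0.0001 -0.7852] w 0.023948759788361834
```

```bash
for i in 1; do python3 -m inch '[[[0,0,-0.002,0,0,0],[0,0,-0.004,0,0,0],[0,0,-0.004,0,0,0]]]'; done; python3 -m inch '[[[0,0,-0.002,0,0,0],[0,0,-0.004,0,0,0],[0,0,-0.004,0,0,0]]]'
```

```text
t: 7.02
eef_pos: [0.5647, 0.0131, 0.2913]
ee_rot: [-3.141, -0.0, -0.785]
force: [-0.8, 0.7, 4.0]
width: 0.0238
t: 7.4
eef_pos: [0.5647, 0.0131, 0.2905]
ee_rot: [-3.141, -0.0, -0.785]
force: [-0.3, 1.0, 3.9]
width: 0.0242
```

```bash
python3 -m inch '[[[0,0,-0.002,0,0,0],[0,0,-0.004,0,0,0],[0,0,-0.004,0,0,0]]]'
```

```text
t: 7.78
eef_pos: [0.5646, 0.013, 0.2897]
ee_rot: [-3.142, -0.0, -0.785]
force: [-0.1, 0.8, 4.6]
width: 0.0235
```

```bash
python3 -m inch '[[[0,0,-0.002,0,0,0],[0,0,-0.004,0,0,0],[0,0,-0.004,0,0,0]]]'
```

```text
t: 8.15
eef_pos: [0.5646, 0.0131, 0.2889]
ee_rot: [-3.142, -0.0, -0.785]
force: [0.1, 1.1, 5.3]
width: 0.0241
```

```bash
python3 -m inch '[[[0,0,-0.002,0,0,0],[0,0,-0.004,0,0,0],[0,0,-0.004,0,0,0]]]'
```

```text
t: 8.52
eef_pos: [0.5646, 0.0131, 0.2888]
ee_rot: [-3.141, -0.0, -0.785]
force: [-2.3, 2.6, 10.1]
width: 0.0238
```

```bash
python3 -m inch '[[[0,0,-0.002,0,0,0],[0,0,-0.004,0,0,0],[0,0,-0.004,0,0,0]]]'
```

```text
t: 8.9
eef_pos: [0.5646, 0.0131, 0.2886]
ee_rot: [-3.141, -0.001, -0.785]
force: [-4.8, 1.1, 15.6]
width: 0.0236
```

```bash
python3 -m inch '[[[0,0,-0.002,0,0,0],[0,0,-0.004,0,0,0],[0,0,-0.004,0,0,0]]]'
```

```text
t: 9.28
eef_pos: [0.5646, 0.0131, 0.2885]
ee_rot: [-3.141, -0.001, -0.785]
force: [-6.9, 2.7, 20.7]
width: 0.0235
```

The cap bottomed at z≈0.2888, 7.2 mm down, where the force rose steeply. I'll back off about 1 mm so it sits between the ledge and the teeth, then turn.

```bash
python3 -m inch '[[[0,0,0.008,0,0,0],[0,0,0.016,0,0,0],[0,0,0.016,0,0,0]]]'; python3 st.py
```

```text
t: 9.65
eef_pos: [0.5646, 0.013, 0.2898]
ee_rot: [-3.141, -0.0, -0.785]
force: [0.6, 1.1, 4.7]
width: 0.0232
9.65 F [0.6327 1.114  4.6861] M [ 0.4561  0.2433 -0.0337] P [0.5646 0.013  0.2898] R [-3.1414 -0.0001 -0.7853] w 0.023207403874778355
```

```bash
python3 -m inch '[[[0,0,0,0,0,0.015],[0,0,0,0,0,0.03],[0,0,0,0,0,0.045],[0,0,0,0,0,0.055],[0,0,0,0,0,0.055]]]'; python3 st.py
```

```text
t: 10.28
eef_pos: [0.5646, 0.0129, 0.2896]
ee_rot: [3.141, -0.0, -0.613]
force: [-0.1, -0.5, 5.7]
width: 0.0237
10.275 F [-0.1428 -0.4835  5.6794] M [-0.2486  0.1149  0.0994] P [0.5646 0.0129 0.2896] R [ 3.1413 -0.0001 -0.6125] w 0.023736402486147987
```

```bash
python3 -m inch '[[[0,0,0,0,0,0.025],[0,0,0,0,0,0.05],[0,0,0,0,0,0.075],[0,0,0,0,0,0.1],[0,0,0,0,0,0.125],[0,0,0,0,0,0.15],[0,0,0,0,0,0.15]]]'; python3 st.py
```

```text
t: 11.15
eef_pos: [0.5646, 0.013, 0.2896]
ee_rot: [3.141, 0.0, -0.142]
force: [-0.6, 0.1, 4.7]
width: 0.0237
11.15 F [-0.6438  0.1455  4.713 ] M [-0.1905  0.1865  0.0761] P [0.5646 0.013  0.2896] R [ 3.1414  0.0002 -0.1423] w 0.023660290282946042
```

```bash
python3 -m inch '[[[0,0,0,0,0,0.025],[0,0,0,0,0,0.05],[0,0,0,0,0,0.075],[0,0,0,0,0,0.1],[0,0,0,0,0,0.125],[0,0,0,0,0,0.14],[0,0,0,0,0,0.14]]]'; python3 st.py
```

```text
t: 12.02
eef_pos: [0.5645, 0.013, 0.2896]
ee_rot: [3.142, 0.0, 0.296]
force: [-0.0, -0.3, 4.3]
width: 0.0238
12.025 F [-0.0156 -0.3006  4.3114] M [-0.3569  0.197   0.0681] P [0.5645 0.013  0.2896] R [3.1415 0.0003 0.2964] w 0.023761978073362874
```

```bash
python3 -m inch '[[[0,0,0,0,0,0.008],[0,0,0,0,0,0.015],[0,0,0,0,0,0.015]]]'; python3 st.py
```

```text
t: 12.4
eef_pos: [0.5645, 0.013, 0.2896]
ee_rot: [3.142, 0.0, 0.346]
force: [-0.8, -0.7, 5.0]
width: 0.0233
12.4 F [-0.7722 -0.6773  5.0265] M [-0.4747  0.2969  0.0752] P [0.5645 0.013  0.2896] R [3.1416 0.0003 0.3457] w 0.023294005699521038
```

```bash
python3 -m inch '[[[0,0,0.008,0,0,0],[0,0,0.016,0,0,0],[0,0,0.024,0,0,0],[0,0,0.03,0,0,0],[0,0,0.03,0,0,0]]]'; python3 st.py
```

```text
t: 13.02
eef_pos: [0.5645, 0.013, 0.2956]
ee_rot: [-3.142, 0.0, 0.346]
force: [-0.5, -1.3, 1.8]
width: 0.0237
13.025 F [-0.4676 -1.3409  1.7844] M [-0.724   0.1253  0.0181] P [0.5645 0.013  0.2956] R [-3.1416  0.0002  0.3456] w 0.023661924227089504
```

```bash
python3 -m inch '[[[0,0,0.005,0,0,0],[0,0,0.01,0,0,0],[0,0,0.015,0,0,0],[0,0,0.015,0,0,0]]]'; python3 st.py
```

```text
t: 13.52
eef_pos: [0.5645, 0.013, 0.2986]
ee_rot: [-3.142, 0.0, 0.346]
force: [-0.3, -2.1, 1.6]
width: 0.0237
13.525 F [-0.2834 -2.0778  1.624 ] M [-0.7381  0.149   0.0005] P [0.5645 0.013  0.2986] R [-3.1416  0.0003  0.3456] w 0.023727001416062342
```

```bash
python3 -m inch '[[[0,0,0.005,0,0,0],[0,0,0.01,0,0,0],[0,0,0.015,0,0,0],[0,0,0.015,0,0,0]]]'; python3 st.py
```

```text
t: 14.02
eef_pos: [0.5645, 0.0132, 0.3014]
ee_rot: [-3.141, 0.0, 0.346]
force: [0.6, -0.1, -1.8]
width: 0.0238
14.025 F [ 0.5812 -0.1185 -1.8022] M [-0.1887  0.1729 -0.0093] P [0.5645 0.0132 0.3014] R [-3.1413  0.0004  0.3456] w 0.023778450026555323
```

It is free: the cap is 5.4 mm above its locked height and only its weight (−1.8 N) remains. Lifting straight out.

```bash
python3 -m inch '[[[0,0,0.02,0,0,0],[0,0,0.05,0,0,0],[0,0,0.08,0,0,0],[0,0,0.12,0,0,0],[0,0,0.2,0,0,0],[0,0,0.3,0,0,0],[0,0,0.3,0,0,0]]]'; python3 st.py
python3 - <<'E'
from h import *
np.set_printoptions(precision=4,suppress=True)
for n in('wrist','scene','top'):
    cv2.imwrite(f'pics/l_{n}.png',arm.grab_frame(n))
p=arm.camera_params('top');img=cv2.imread('pics/l_top.png')[180:280,330:430]
cv2.imwrite('pics/traytop.png',cv2.resize(img,None,fx=5,fy=5,interpolation=cv2.INTER_CUBIC))
E
```

```text
t: 14.9
eef_pos: [0.5652, 0.0131, 0.364]
ee_rot: [3.141, -0.004, 0.346]
force: [0.6, 0.4, -3.0]
width: 0.0232
14.9 F [ 0.6435  0.4066 -3.0045] M [-0.0935  0.0761  0.0204] P [0.5652 0.0131 0.364 ] R [ 3.1412 -0.0042  0.3459] w 0.023210933613788527
```

View pics/l_scene.png

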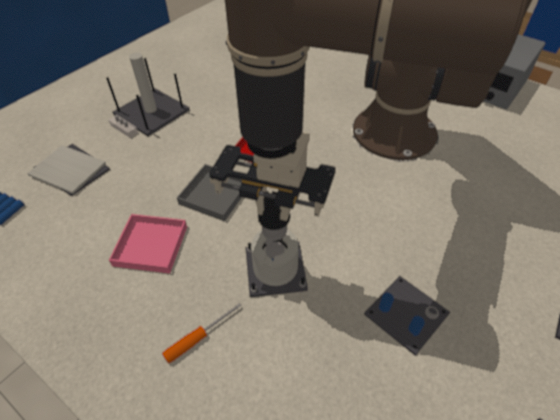

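View pics/traytop.png

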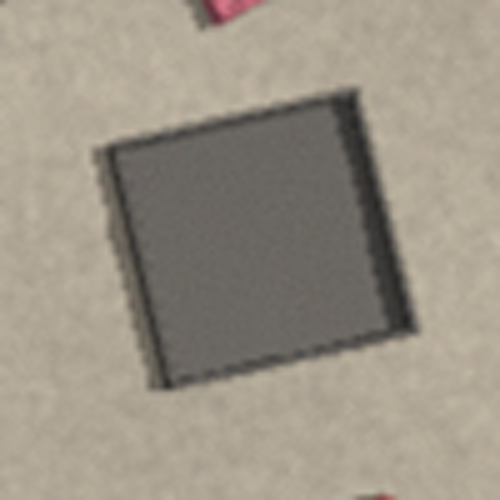

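```bash
python3 -m inch '[[[-0.03,-0.1,0,0,0,0],[-0.08,-0.25,0,0,0,0],[-0.13,-0.4,0,0,0,0],[-0.18,-0.55,0,0,0,0],[-0.23,-0.7,0,0,0,0],[-0.28,-0.85,0,0,0,0],[-0.33,-1.0,0,0,0,0]]]' && python3 -m inch '[[[-0.05,-0.15,-0.1,0,0,0],[-0.085,-0.255,-0.2,0,0,0],[-0.085,-0.255,-0.3,0,0,0],[-0.085,-0.255,-0.3,0,0,0],[-0.085,-0.255,-0.3,0,0,0]]]'; python3 st.py
python3 - <<'E'
from h import *
np.save('w3.npy',arm.camera_params('wrist'))if 0 else None
p=arm.camera_params('wrist');np.save('w3.npy',p,allow_pickle=True)
for n in('wrist','top'):
    cv2.imwrite(f'pics/m_{n}.png',arm.grab_frame(n))
E
```

```text
t: 15.92
eef_pos: [0.4975, -0.1885, 0.361]
ee_rot: [-3.141, 0.001, 0.345]
force: [1.2, -1.2, -1.8]
width: 0.0238
t: 16.55
eef_pos: [0.4817, -0.2382, 0.3022]
ee_rot: [3.141, -0.0, 0.346]
force: [0.1, -0.3, -1.9]
width: 0.0241
16.55 F [ 0.1474 -0.2859 -1.8693] M [-0.132   0.1244 -0.034 ] P [ 0.4817 -0.2382  0.3022] R [ 3.1412 -0.      0.346 ] w 0.024128013452213687
```

View pics/m_wrist.png

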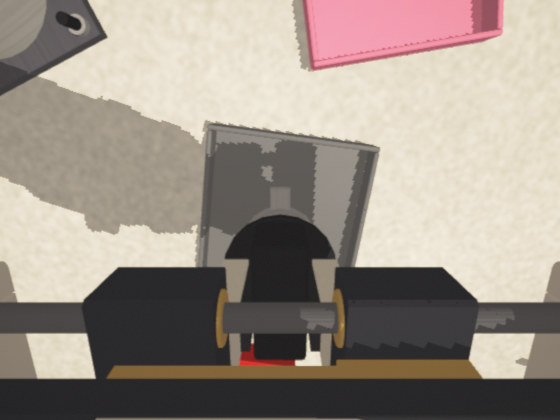

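Run:
```python
from h import *
p=np.load('w3.npy',allow_pickle=True).item()
A=ray(p,208,123,.025)[:2];B=ray(p,378,148,.025)[:2];t=(A-B)/np.linalg.norm(A-B);n=np.array([-t[1],t[0]])
for s in(1,-1):print((A+B)/2+.065*n*s,np.linalg.norm(A-B))
```

```text
[ 0.48187026 -0.23910678] 0.1272589818793828
[ 0.60915554 -0.21267846] 0.1272589818793828
```

```bash
python3 -m inch '[[[0,-0.003,-0.1,0,0,0],[0,-0.003,-0.2,0,0,0],[0,-0.003,-0.28,0,0,0],[0,-0.003,-0.33,0,0,0],[0,-0.003,-0.345,0,0,0],[0,-0.003,-0.345,0,0,0]]]'; python3 st.py
```

```text
t: 17.4
eef_pos: [0.4818, -0.2386, 0.2329]
ee_rot: [3.141, -0.0, 0.346]
force: [-0.2, -1.1, -1.4]
width: 0.0237
17.4 F [-0.2355 -1.107  -1.4351] M [-0.1254  0.1181  0.0096] P [ 0.4818 -0.2386  0.2329] R [ 3.1413 -0.0002  0.3459] w 0.023686061407829057
```

```bash
python3 -m inch '[[[0,0,-0.003,0,0,0],[0,0,-0.006,0,0,0],[0,0,-0.008,0,0,0],[0,0,-0.008,0,0,0]]]'; python3 st.py
```

```text
t: 17.9
eef_pos: [0.4816, -0.2386, 0.2311]
ee_rot: [3.142, -0.0, 0.346]
force: [0.7, 0.7, -2.4]
width: 0.0238
17.9 F [ 0.6909  0.6884 -2.4197] M [-0.109   0.1534 -0.0567] P [ 0.4816 -0.2386  0.2311] R [ 3.1415 -0.0001  0.3457] w 0.023791582000138912
```

```bash
python3 -m inch '[[[0,0,-0.002,0,0,0],[0,0,-0.004,0,0,0],[0,0,-0.004,0,0,0]]]'; python3 st.py
```

```text
t: 18.27
eef_pos: [0.4816, -0.2385, 0.2302]
ee_rot: [-3.142, 0.0, 0.346]
force: [-0.3, 0.9, -2.5]
width: 0.0241
18.275 F [-0.2838  0.8655 -2.541 ] M [-0.0741  0.0856 -0.0105] P [ 0.4816 -0.2385  0.2302] R [-3.1415  0.0001  0.3457] w 0.02412274008946225
```

```bash
python3 -m inch '[[[0,0,-0.002,0,0,0],[0,0,-0.004,0,0,0],[0,0,-0.004,0,0,0]]]'; python3 st.py
```

```text
t: 18.65
eef_pos: [0.4816, -0.2385, 0.2294]
ee_rot: [-3.142, 0.0, 0.346]
force: [1.2, 0.2, -1.7]
width: 0.0239
18.65 F [ 1.2379  0.1927 -1.6544] M [-0.1359  0.066  -0.0041] P [ 0.4816 -0.2385  0.2294] R [-3.1415  0.0001  0.3457] w 0.02390453258274692
```

```bash
python3 -m inch '[[[0,0,-0.002,0,0,0],[0,0,-0.003,0,0,0],[0,0,-0.003,0,0,0]]]'; python3 st.py
```

```text
t: 19.02
eef_pos: [0.4816, -0.2385, 0.2291]
ee_rot: [3.141, -0.0, 0.346]
force: [-0.4, 0.9, 1.5]
width: 0.0238
19.025 F [-0.4165  0.897   1.4599] M [0.1414 0.4613 0.0679] P [ 0.4816 -0.2385  0.2291] R [ 3.1415 -0.0001  0.3457] w 0.023831006177465554
```

Contact with the floor (+1.5 N). Releasing.

```bash
python3 -m inch '[[[0,0,0,0,0,0],[0,0,0,0,0,0]]]' - 5; python3 -m inch '[[[0,0,0,0,0,0],[0,0,0,0,0,0],[0,0,0,0,0,0],[0,0,0,0,0,0]]]' 60; python3 -m inch '[[[0,0,0.05,0,0,0],[0,0,0.2,0,0,0],[0,0,0.45,0,0,0],[0,0,0.7,0,0,0],[0,0,0.7,0,0,0]]]'; python3 -m inch '[[[-0.2,0.3,0,0,0,0],[-0.4,0.6,0,0,0,0],[-0.4,0.8,0,0,0,0],[-0.4,0.8,0,0,0,0],[-0.4,0.8,0,0,0,0]]]'; python3 st.py
python3 - <<'E'
from h import *
for n in('scene','top'): cv2.imwrite(f'pics/e_{n}.png',arm.grab_frame(n))
E
```

```text
t: 19.27
eef_pos: [0.4816, -0.2385, 0.229]
ee_rot: [3.141, -0.0, 0.346]
force: [0.3, 1.8, 2.3]
width: 0.0239
t: 19.77
eef_pos: [0.4816, -0.2386, 0.2288]
ee_rot: [3.142, 0.0, 0.346]
force: [-0.9, -0.2, -0.6]
width: 0.0573
t: 20.4
eef_pos: [0.4826, -0.2389, 0.3741]
ee_rot: [3.137, -0.008, 0.346]
force: [-0.2, 1.9, -1.2]
width: 0.0598
t: 21.02
eef_pos: [0.4016, -0.0783, 0.3691]
ee_rot: [3.141, -0.001, 0.347]
force: [0.6, -0.1, -1.3]
width: 0.0601
21.025 F [ 0.5792 -0.139  -1.2566] M [-0.182   0.1032 -0.0713] P [ 0.4016 -0.0783  0.3691] R [ 3.1415 -0.0006  0.3474] w 0.06007712098482053
```

View pics/e_scene.png

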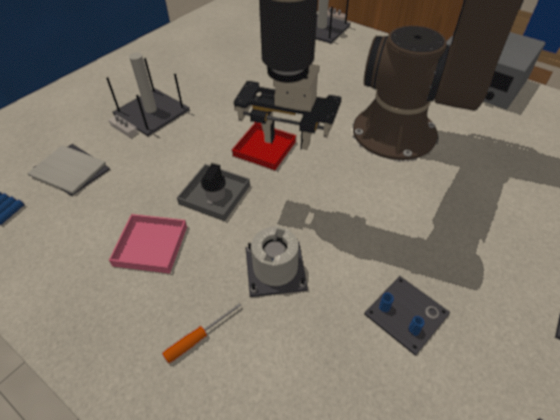

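View pics/e_top.png

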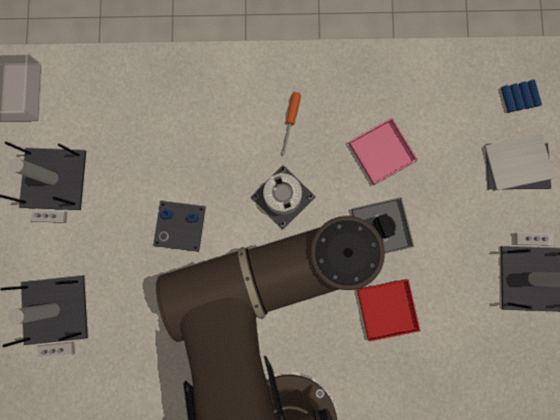

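The pictures show the cap upright in the grey tray (scene 213,185; top 386,227), the cell open, the bystanders unmoved and the robot clear. Handing in.

```bash
python3 -c "
from station import arm
print(arm.job_done())"
```

```text
the job is handed in; nothing more can be done
None
```

The cap is off the test cell and standing upright, grip bar on top, in the grey tray. I handed the job in at about 21 s of the 51 s allowed.

- **Pressing:** I pressed the cap 7.2 mm until it met its ledge. The press force read about 21 N at its highest, with up to about 7 N sideways, against the 40 N limit. I then backed off about 1 mm, between the ledge and the teeth.
- **Turning and lifting:** It turned counterclockwise about 65° with almost no resistance (0.1 N m or less). The cap then rose freely, with only its weight left on the gripper, and lifted straight out.
- **Setting down:** It touched the tray floor lightly (1.5 N, 2.3 N just before release) at about (0.482, -0.239). That is within about 1 mm of the tray centre I had measured.

**Last checks:** The final pictures show the cell open and the robot clear of everything. The springs, nut and screwdriver look unmoved. I judged the cap's final position in the tray by eye and from the arm's position, not by a fresh measurement.

**Disagreement:** The top and wrist cameras differed by about 3 mm on the cell's x position. I used the wrist value, and the low side forces while gripping agreed with it.

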